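Set up the seasoning stand at the snack bar

TASK

Set up the seasoning stand: first swing the stand's red folding leg out until it hits its stop, then slide the blue caddy's square tube down over the stand's post, hole in line with the spring button, pushing until the caddy is fully home and the button pops out through the hole. Any used red tasting cup left in the caddy goes into the grey dish tub, and every seasoning shaker on the counter ends upright at the bottom of a well of the caddy, one to a well. Leave everything else on the counter where it is.

Things in the scene. Friction and masses are not known exactly. Their poses are not given: they have to be found in the camera images.
- stand: Folding dark steel pedestal, immovable. Origin on the counter on the post axis, z up. Hub 56 mm across, 26 mm high; two fixed legs (bars 14 mm wide, top at 18 mm; rubber feet 20 mm across and 20 mm high, centred 106 mm from the axis) point along its own directions 60 and 180 deg (counter-clockwise from its x axis). Above the hub a round post 28 mm across.
- stand_seat (a point): On the post axis, top of the 72 mm round flange, 55 mm above the counter: the caddy's origin comes here when fully home. From it rises a square steel stub, 20 x 20 mm, sides parallel to the stand's x and y, 62 mm high plus a 7 mm tapered tip (top 124 mm above the counter). The brass spring button sticks out of its +x face 52 mm above this point.
- leg (a joint): Swing of the red folding leg about the stand's vertical axis, rad. 0 = folded (points along the stand's direction 220 deg); grows counter-clockwise from above to its stop at 1.396 (300 deg). Starts at 0 to 0.3. Stiff (0.12 N m friction), stays where left. Bar 14 mm wide, 6 to 18 mm above the counter, 16 to 108 mm from the axis. Push it from its clockwise side, where the 180 deg fixed leg is.
- leg_tip (a point): Top centre of the rubber foot (20 mm across) at the red leg's outer end, 106 mm from the stand's axis, 20 mm above the counter.
- button (a joint): Travel of the brass spring button, m: 0 = out (10 mm dome, 7.5 mm proud of the stub's face), up to 0.0085 pressed in. Reads 0 before the caddy is on and again once popped through the hole; 0.004 to 0.006 while the tube wall covers it (spring 4 to 6 N). The tube's flared mouth presses it in by itself as the caddy is pushed down; a light push (5 to 10 N) is enough.
- caddy: Blue caddy, 0.45 kg: floor plate and holed deck (top at 26 mm), 196 x 196 mm, and a central square steel tube, 30 x 30 mm outside, 23 inside, top at 108 mm with black cap: lift it by this. Origin: centre of the underside on the tube axis; axes along the edges. Tube mouth below flared to 37 mm. 13 mm button holes 52 mm up in the +x and -x faces only.
- caddy_well0 (a point): Centre of the floor of the caddy's well at its +x +y corner (60 mm, 60 mm from the axis), on the floor plate, 4 mm above the underside. Each well is round, 66 mm across, its rim 22 mm above this floor.
- caddy_well1 (a point): The same for the well at the +x -y corner.
- caddy_well2 (a point): The same for the well at the -x +y corner.
- caddy_well3 (a point): The same for the well at the -x -y corner.
- shaker0: Seasoning shaker: amber glass jar with paper band, squat straight cylinder 54 mm in diameter with a domed steel cap, 72 mm high in all (straight to 62 mm), about 0.22 kg, heavy foot. Origin at the centre of its underside, z up. Three or four of the four are present (None from the start = absent), standing on the counter.
- shaker1: Seasoning shaker: amber glass jar with paper band, squat straight cylinder 54 mm in diameter with a domed steel cap, 72 mm high in all (straight to 62 mm), about 0.22 kg, heavy foot. Origin at the centre of its underside, z up. Three or four of the four are present (None from the start = absent), standing on the counter.
- shaker2: Seasoning shaker: amber glass jar with paper band, squat straight cylinder 54 mm in diameter with a domed steel cap, 72 mm high in all (straight to 62 mm), about 0.22 kg, heavy foot. Origin at the centre of its underside, z up. Three or four of the four are present (None from the start = absent), standing on the counter.
- shaker3: Seasoning shaker: amber glass jar with paper band, squat straight cylinder 54 mm in diameter with a domed steel cap, 72 mm high in all (straight to 62 mm), about 0.22 kg, heavy foot. Origin at the centre of its underside, z up. Three or four of the four are present (None from the start = absent), standing on the counter.
- cup0: Used tasting cup, red, 43 mm across the foot and 49 mm across the rim, 68 mm high, 0.06 kg, empty. Origin at the centre of its underside. At most one of cup0 and cup1 is present (None from the start = not there); it stands in the caddy's well 1.
- cup1: Used tasting cup, red, 43 mm across the foot and 49 mm across the rim, 68 mm high, 0.06 kg, empty. Origin at the centre of its underside. At most one of cup0 and cup1 is present (None from the start = not there); it stands in the caddy's well 2.
- tub: Grey plastic dish tub, 180 (x) x 160 (y) x 80 mm high, open on top, walls and floor 4 mm; it does not move. Origin at the centre of its underside.
- mill: Bystander: dark wooden pepper mill, 48 mm across, 152 mm high, standing near the shakers. Origin at the centre of its underside. Leave it alone.
- side_bowl: Bystander: small white dip bowl, 84 mm across, 42 mm high (not always there). Origin at the centre of its underside. Leave it alone.
- sauce: Bystander: red squeeze bottle with white nozzle, 56 mm across, 150 mm high. Origin at the centre of its underside. Leave it alone.
Mind the look-alikes: they are no part of the job. What is shaped like the shaker2 but yellow is not meant.

How it is judged:
On the way, in this order (a step that is already met when the one before it is completed fails the run):
1. the red leg is swung out to its stop, before the caddy is on the stand (value of joint leg above 1.33 rad), for 0.2 s.
2. the caddy is fully down on the stand and the button has popped out through the hole (distance between caddy and stand_seat below 0.005 m and angle between caddy's own z axis and vertical below 0.05 rad and angle between the x axis of caddy and the x axis of stand, either way round below 0.15 rad and value of joint button below 0.0015 m), for 0.2 s.
At the end, for the whole second after the job is handed in: Leg over 1.33 rad; caddy origin within 5 mm of the seat, upright, x along the stand's, button out (under 1.5 mm pressed); each shaker present upright (0.12 rad), its foot within 12 mm of the floor centre of a well; any used cup inside the tub; all at rest (all of step 2 and value of joint leg above 1.33 rad and (distance between shaker0 and caddy_well0 below 0.012 m or distance between shaker0 and caddy_well1 below 0.012 m or distance between shaker0 and caddy_well2 below 0.012 m or distance between shaker0 and caddy_well3 below 0.012 m) and angle between each of shaker0, shaker1, shaker2, shaker3's own z axis and vertical below 0.12 rad and linear speed of each of shaker0, shaker1, shaker2, shaker3, cup0, cup1 below 0.03 m/s and (distance between shaker1 and caddy_well0 below 0.012 m or distance between shaker1 and caddy_well1 below 0.012 m or distance between shaker1 and caddy_well2 below 0.012 m or distance between shaker1 and caddy_well3 below 0.012 m) and (distance between shaker2 and caddy_well0 below 0.012 m or distance between shaker2 and caddy_well1 below 0.012 m or distance between shaker2 and caddy_well2 below 0.012 m or distance between shaker2 and caddy_well3 below 0.012 m) and (distance between shaker3 and caddy_well0 below 0.012 m or distance between shaker3 and caddy_well1 below 0.012 m or distance between shaker3 and caddy_well2 below 0.012 m or distance between shaker3 and caddy_well3 below 0.012 m) and x of cup0 in the frame of tub between -0.09 and 0.09 m and y of cup0 in the frame of tub between -0.08 and 0.08 m and height (world z) of each of cup0, cup1 below 0.06 m and x of cup1 in the frame of tub between -0.09 and 0.09 m and y of cup1 in the frame of tub between -0.08 and 0.08 m); the robot touches nothing.
It fails at once if one of the other things on the counter is pushed aside more than 40 mm or tipped (distance of any of mill, side_bowl, sauce from where it was at the start of the episode above 0.04 m or angle between any of mill, side_bowl, sauce's own z axis and vertical above 0.5 rad).
Of shaker0, shaker1, shaker2, shaker3 only 3 to 4 are there at a start; the rules pass over those that are not, and their reading is None.
Of cup0, cup1, side_bowl only 1 to 1 are there at a start; the rules pass over those that are not, and their reading is None.
At some moment in a run one of shaker0, shaker1, shaker2, shaker3 may be knocked a few centimetres aside while the robot is not near it.
It also fails if it takes over 210 s, if anything falls off the work surface, if the arm or the gripper's body presses on something with over 40 N, if the wrist force passes 120 N, or if a joint passes its speed limit or range.

ROBOT

A 6-joint arm with a two-finger parallel gripper is mounted at the origin on the work surface. World frame = base frame: x ahead of the robot, y to its left, z up, the work surface at z = 0. Lengths are in m, angles in rad, forces in N, time in s.
With the tool pointing down it reaches from about 0.35 to 0.975 m from the base axis. Payload 7.1 kg.
Tool frame: the origin (TCP) lies midway between the tips of the shut fingers; the grasp point (between the pads) lies 19 mm behind it; z points along the fingers, y is the line along which they close (so a half turn about z gives the same grasp; the last joint's range is limited). The gripper opens to 88 mm and grips with 3 to 60 N. Pads are 20 mm wide; open, the fingers measure 115 mm over their backs; the gripper's body (75 mm by 178 mm) begins 61 mm behind the grasp point.
Start: joints at [-1.314, 0.423, 1.63, -0, 1.089, -0.019], TCP at [0.17, -0.601, 0.223] pointing down, gripper open.
Joint ranges: [-3, 3], [-0.9, 2.11], [0.09, 2.58], [-1.31, 4.45], [0.11, 2.69], [-2.54, 2.54]. Speed limits (rad/s): [2.39, 2.39, 3.01, 3.14, 3.14, 3.14].

INTERFACE

Orientations are given as a unit quaternion [x, y, z, w].
In Python, from bench import robot gives the robot as it stands. Calls block until the motion is done:
- robot.goto(position, orientation): joint-space move of the TCP to a pose.
- robot.servo_line(position, ori=None, feed=0.15, force_limit=None): straight line of the TCP; ori=None keeps the orientation; feed is the mean speed in m/s. With force_limit (N) it stops when the force on the tool has changed by that much, and returns True; else False.
- robot.movej(angles): joint-space move.
- robot.open_gripper() and robot.close(newtons=None): open the fingers fully, or close them until they stop; newtons is the grip in N (None keeps the last).
- robot.pause(seconds).
- robot.ik(position, orientation): joint angles nearest the present ones, or None.
- robot.get_state(): the state.
- robot.get_image(name): name is "side" or "top"; returns a dict with "pixels" (480x640x3 uint8, red, green, blue), "range_z" (480x640 float32, m along the optical axis (not along the pixel's ray), 0 where there is no reading), "vertical_fov" (degrees; the focal length in pixels is half the picture's height over the tangent of half this angle, whatever the lens; pixels are square), "cx", "cy" (the principal point, pixels), "D" ([k1, k2, p1, p2, k3] as OpenCV has them; the pictures are not rectified), "rvec" (rotation vector, rad) and "tvec" (3), from world to camera coordinates, as OpenCV has them. Camera axes: x right, y down, z forward; pixel columns grow to the right and rows downward; lengths in m; the calibration is good to about 2 mm. A picture is of the moment at which its call begins.
A pose or a line that the arm cannot do raises robot.MotionError and nothing moves.
- robot.job_done(): hands the job in; it is judged then, once.
Trained networks look in a picture, given as the dict that the camera call returned (one of the last four; its "shot" number tells which), for a name from the list of things; names that differ only in an ending like _2 or _b are one class to them, and where a whole thing is asked for, a point or a joint stands for the part that bears it (a point fixed in the world has none). Each returns a list of dicts, best first, with "score" (0 to 1); they miss things now and then, are a little off and sometimes report something else, mostly with a low value. They report only what shows in the picture. A call takes as long as a camera call. They do not tell look-alikes from the thing itself.
- robot.recognise(picture, query): "extent" ([left, top, width, height] as shares, 0 to 1, of the picture: columns of its width, rows of its height, round what is visible of it).
- robot.outline_of(picture, query): "pixels" (480x640 bool, what is visible of it) and "extent" ([left, top, width, height] as shares, 0 to 1, of the picture: columns of its width, rows of its height, round what is visible of it).
- robot.tip_of(picture, query): "location" ([column, row] as shares, 0 to 1, of the picture: columns of its width, rows of its height: a listed point, or the origin of a listed thing).
The state is a dict: "t": time; "q": joint angles; "joint_velocities": joint speeds; "joint_efforts": joint torques, N m; "tcp_pos": TCP position; "tcp_rot": TCP orientation; "force": force on the tool from outside, world axes, zero at the start; "moment": the same for the moment, N m; "grip_width": opening from 0.0 (shut) to 1.0 (fully open); "grasp_force": force on a finger pad.
Only numpy, scipy, OpenCV 4.12 (cv2) and the standard library are available. Lean on these libraries where they do the work, as an engineer would, in place of code of your own. Each camera call takes 0.05 s, during which the arm holds its last target. There are 200 camera calls.

## Working session

There is one attempt and no reset: what is moved stays moved. The work goes in short steps, each a Python script; the robot and the scene stay as the last script left them, time stands still between calls to the robot, and variables do not carry over. Pictures are saved under pics/ and viewed, at most 14 in all, crops included, and the job is handed in when it is done.

```bash
ls; mkdir -p pics
cat > h.py <<'E'
import numpy as np, cv2
from bench import robot
from scipy.spatial.transform import Rotation as R
def cam(p):
    f=240/np.tan(np.radians(p["vertical_fov"])/2)
    K=np.array([[f,0,p["cx"]],[0,f,p["cy"]],[0,0,1.]])
    Rm=cv2.Rodrigues(np.array(p["rvec"],float))[0]
    return K,np.array(p["D"],float),Rm,np.array(p["tvec"],float).ravel()
def ray(p,uv):
    K,D,Rm,t=cam(p)
    n=cv2.undistortPoints(np.array(uv,float).reshape(-1,1,2),K,D).reshape(-1,2)
    return -Rm.T@t, np.c_[n,np.ones(len(n))]@Rm, n
def on_z(p,uv,z):
    c,d,_=ray(p,uv); return c+d*((z-c[2])/d[:,2])[:,None]
def cloud(p):
    v,u=np.mgrid[0:480,0:640]
    c,d,_=ray(p,np.c_[u.ravel(),v.ravel()])
    return (c+d*p["range_z"].ravel()[:,None]).reshape(480,640,3)
def proj(p,X):
    K,D,Rm,t=cam(p)
    return cv2.projectPoints(np.array(X,float).reshape(-1,3),np.array(p["rvec"],float),t,K,D)[0].reshape(-1,2)
def save(p,n): cv2.imwrite("pics/"+n,cv2.cvtColor(p["pixels"],cv2.COLOR_RGB2BGR))
def down(yaw):  # tool z down, tool y axis (closing line) along direction yaw
    y=np.array([np.cos(yaw),np.sin(yaw),0]);z=np.array([0,0,-1.]);x=np.cross(y,z)
    return R.from_matrix(np.c_[x,y,z]).as_quat()
E
python3 - <<'E'
from h import *
T=robot.get_image("top");S=robot.get_image("side")
save(T,"t0.png");save(S,"s0.png")
import pickle;pickle.dump((T,S),open("p0.pkl","wb"))
for n,p in(("top",T),("side",S)):
    print(n,p["vertical_fov"],ray(p,[[320,240]])[:2])
for q in["stand","caddy","shaker0","cup0","tub","mill","side_bowl","sauce"]:
    for n,p in(("top",T),("side",S)):
        print(q,n,[(round(r["score"],2),[round(a*b) for a,b in zip(r["extent"],[640,480]*2)]) for r in robot.recognise(p,q)])
for q in["stand_seat","leg_tip","caddy","caddy_well0","caddy_well1","caddy_well2","caddy_well3"]:
    for n,p in(("top",T),("side",S)):
        print(q,n,[(round(r["score"],2),[round(a*b) for a,b in zip(r["location"],[640,480])]) for r in robot.tip_of(p,q)])
print(robot.get_state())
E
```

```text
pics
top 51.04764719953397 (array([0.38352242, 0.02846034, 1.28152279]), array([[ 0.09819182, -0.00367172, -0.99525739]]))
side 42.526295166648765 (array([0.39570915, 0.88421312, 1.12505828]), array([[ 0.07733861, -0.64269434, -0.76223586]]))
stand top [(0.81, [286, 220, 59, 77]), (0.7, [324, 264, 20, 26]), (0.28, [124, 208, 101, 104])]
stand side [(0.59, [290, 232, 87, 67]), (0.2, [345, 409, 24, 37])]
caddy top [(0.96, [127, 208, 101, 102])]
caddy side [(0.61, [251, 358, 131, 122]), (0.31, [324, 249, 48, 31])]
shaker0 top [(0.93, [399, 184, 26, 26]), (0.86, [447, 193, 31, 26]), (0.85, [238, 171, 21, 21]), (0.84, [409, 268, 23, 25]), (0.84, [460, 158, 31, 19]), (0.68, [409, 220, 26, 24])]
shaker0 side [(0.95, [356, 167, 28, 37]), (0.9, [220, 302, 28, 38]), (0.78, [315, 166, 19, 30]), (0.61, [275, 170, 23, 32]), (0.6, [293, 137, 22, 32]), (0.57, [266, 127, 15, 32])]
cup0 top [(0.98, [147, 280, 24, 20])]
cup0 side [(0.9, [345, 408, 26, 38]), (0.63, [292, 233, 87, 70]), (0.4, [326, 113, 77, 67])]
tub top [(0.66, [450, 230, 73, 78])]
tub side [(0.7, [325, 110, 77, 71])]
mill top [(0.75, 
[... 1378 characters left out ...]
ay([-1.31398552e+00,  4.23110753e-01,  1.62991528e+00, -1.16030766e-05,
        1.08862925e+00, -1.90038785e-02]), 'joint_velocities': array([-6.74443246e-05, -2.00891484e-04, -1.09136926e-03,  2.92601461e-04,
        1.11676449e-04,  1.20907636e-03]), 'joint_efforts': array([ 1.57987483e-04, -5.44572508e+01, -2.74040741e+01,  6.44996320e-02,
        1.68888975e-02, -3.49923312e-06]), 'tcp_pos': array([ 0.17021716, -0.60133747,  0.22266233]), 'tcp_rot': array([ 9.90505473e-01,  1.37473295e-01, -8.81804669e-06, -3.04809125e-05]), 'force': array([-0.33268372,  0.18170133,  0.37366903]), 'moment': array([0.00674546, 0.00331626, 0.02238996]), 'grasp_force': 0.0, 'grip_width': 1.0003312303022676}
```

View pics/t0.png

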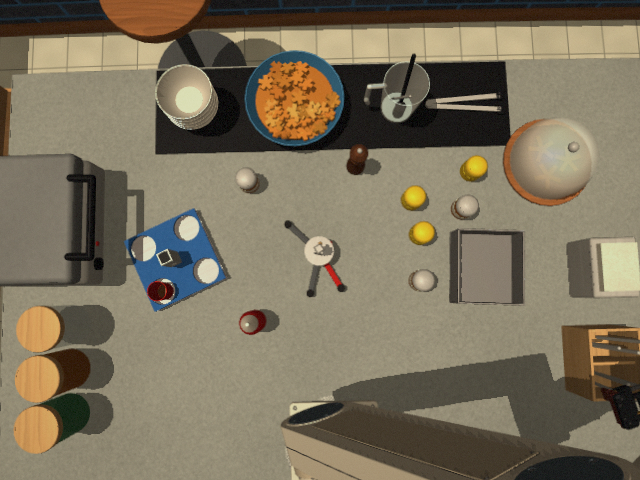

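View pics/s0.png

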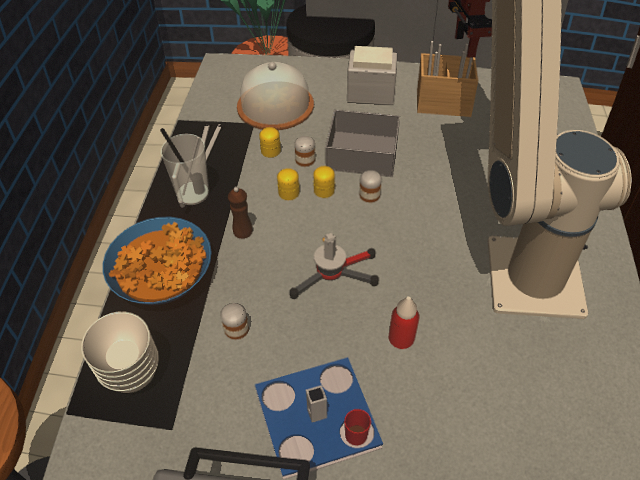

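```bash
cat > m.py <<'E'
from h import *
import pickle
T,S=pickle.load(open("p0.pkl","rb"))
for n,p in(("top",T),("side",S)):
    C=cloud(p);H=C[...,2]
    print(n,"table z",np.median(H[200:300,250:280]))
    big=cv2.resize(p["pixels"],None,fx=3,fy=3,interpolation=cv2.INTER_CUBIC)
    if n=="top":
        a=big[190*3:330*3,110*3:360*3][...,::-1]; cv2.imwrite("pics/c1.png",a)
        b=big[135*3:335*3,225*3:490*3][...,::-1]; cv2.imwrite("pics/c2.png",b)
E
python3 m.py
```

```text
top table z 0.001310677948641703
side table z 0.00019403083376390295
```

Top picture: stand at (317,250), red leg tip (341,288), fixed-leg feet (288,224) and (310,294). The caddy is at (168,258), with a red cup in its lower-left well (161,291). The tub is at (487,267).

Possible shakers in the top view:
- **Amber with steel cap:** (248,180), (466,207), (423,280). I choose these three.
- **Yellow look-alikes:** (414,198), (422,233), (475,168). I reject these.

There is also the brown mill (358,159) and the red sauce bottle (252,321). The bottle could be confused with the cup. I'll check with one crop.

```bash
cat > m.py <<'E'
from h import *
import pickle
T,S=pickle.load(open("p0.pkl","rb"))
CT,CS=cloud(T),cloud(S)
def sel(C,xy,r,z0,z1):
    m=(np.hypot(C[...,0]-xy[0],C[...,1]-xy[1])<r)&(C[...,2]>z0)&(C[...,2]<z1); return C[m]
def rect(P):
    (c,s,a)=cv2.minAreaRect((P[:,:2]*1000).astype(np.float32)); return np.round(c,1),np.round(s,1),round(a,1)
def two(name,xy,r,z0,z1):
    for n,C in(("T",CT),("S",CS)):
        P=sel(C,xy,r,z0,z1)
        if len(P)>4: print(name,n,len(P),"mean",P.mean(0).round(4),"bboxmid",((P.min(0)+P.max(0))/2)[:2].round(4),"zmax",P[:,2].max().round(4),rect(P))
        else: print(name,n,len(P))
g=lambda u,v,z:on_z(T,[[u,v]],z)[0]
st=g(317,250,.055);two("stub",st,.04,.1,.14);two("flange",st,.06,.045,.062)
for nm,uv in(("footA",(288,224)),("footB",(310,294)),("red",(341,288))):
    q=g(*uv,.02);print(nm,q[:2],np.degrees(np.arctan2(*(q-st)[1::-1])),np.linalg.norm((q-st)[:2]));two(nm,q,.02,.012,.03)
ca=g(168,258,.108);two("tube",ca,.03,.09,.12);two("deck",ca,.15,.02,.032)
two("cup",g(161,291,.07),.035,.05,.1)
for uv in((248,180),(466,207),(423,280)):two("sh%s"%(uv,),g(*uv,.06),.035,.045,.08)
for uv in((414,198),(422,233),(475,168)):two("ye%s"%(uv,),g(*uv,.06),.035,.045,.08)
two("tub",g(487,267,.08),.14,.074,.085);two("mill",g(358,159,.14),.05,.1,.17);two("sauce",g(252,321,.13),.05,.08,.17)
E
python3 m.py
```

```text
stub T 93 mean [0.4797 0.0266 0.1218] bboxmid [0.481  0.0269] zmax 0.1318 (array([481. ,  26.2]), array([22.9, 26.7]), 61.3)
stub S 144 mean [0.4781 0.03   0.1156] bboxmid [0.4784 0.0258] zmax 0.1286 (array([478.7,  26.5]), array([24.2, 29.9]), 69.9)
flange T 565 mean [0.4788 0.027  0.0562] bboxmid [0.4799 0.027 ] zmax 0.0619 (array([480. ,  27.1]), array([68.6, 68.9]), 88.4)
flange S 526 mean [0.4771 0.0323 0.0553] bboxmid [0.4778 0.0268] zmax 0.062 (array([477.5,  28.2]), array([70.1, 73.9]), 10.7)
footA [0.55073304 0.1037627 ] 45.50816799722147 0.10074027934000672
footA T 70 mean [0.5484 0.1001 0.0209] bboxmid [0.5478 0.0988] zmax 0.0267 (array([547.8, 100.1]), array([30.4, 16.2]), 41.9)
footA S 92 mean [0.547  0.1019 0.0184] bboxmid [0.5457 0.1001] zmax 0.0271 (array([546.8, 100.4]), array([28.2, 18.6]), 46.4)
footB [0.37317791 0.05220436] 169.2507109106877 0.10886588481474843
footB T 64 mean [0.3793 0.0505 0.0211] bboxmid [0.3806 0.0508] zmax 0.0289 (array([380.6,  50.8]), array([17.4, 24.9]), 88.5)
footB S 81 mean [0.3788 0.0515 0.0182] bboxmid [0.3792 0.0518] zmax 0.0262 (arra
[... 2886 characters left out ...]
array([ 430.9, -349.8]), array([227.4, 181. ]), 86.7)
tub S 459 mean [ 0.4279 -0.3784  0.0785] bboxmid [ 0.428  -0.3831] zmax 0.085 (array([ 427.9, -382.8]), array([172.6, 181.3]), 87.6)
mill T 287 mean [ 0.6982 -0.0696  0.135 ] bboxmid [ 0.701  -0.0705] zmax 0.1563 (array([701.2, -70.4]), array([42.6, 42.6]), 86.5)
mill S 321 mean [ 0.697  -0.0629  0.1283] bboxmid [ 0.6989 -0.0677] zmax 0.1531 (array([698.7, -67. ]), array([41.4, 37.9]), 11.2)
sauce T 450 mean [0.3124 0.1879 0.1156] bboxmid [0.3104 0.1926] zmax 0.1553 (array([310.4, 192.6]), array([55.2, 53.9]), 89.6)
sauce S 684 mean [0.3113 0.2035 0.1105] bboxmid [0.31  0.196] zmax 0.1515 (array([311.2, 198.5]), array([45.2, 55.4]), 77.9)
```

View pics/c2.png

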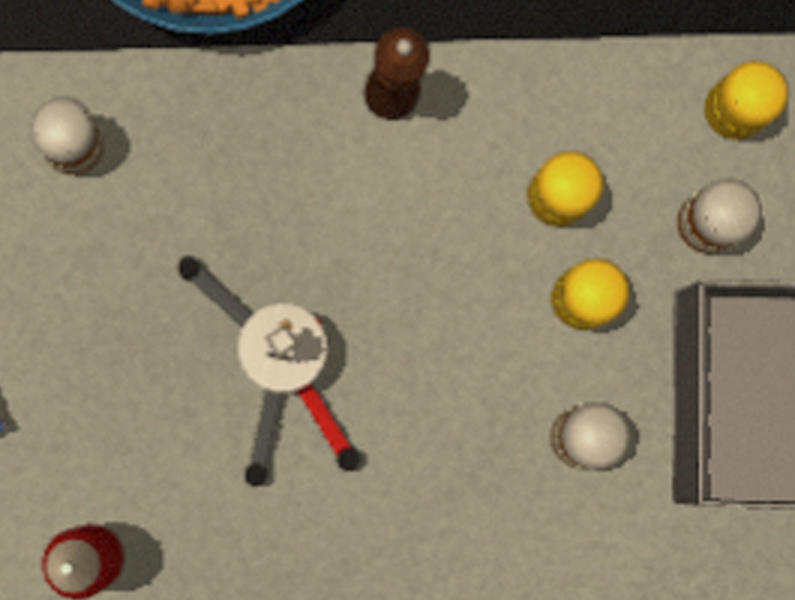

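View pics/c1.png

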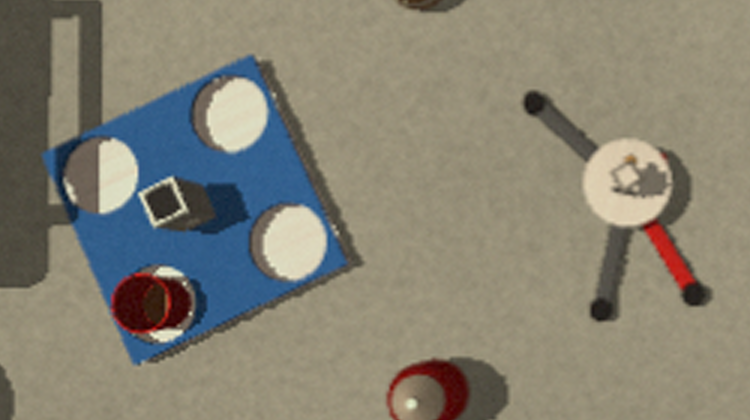

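The crops confirm it: three steel-capped amber shakers at (65,130), (727,215) and (597,436), with the yellow ones set apart. The brass button faces image-up, so the stand yaw is about -13°. The cup sits in a caddy corner that puts the caddy x axis at about 24° mod 180. I'll start with the leg.

```bash
cat > leg.py <<'E'
from h import *
st=np.array([.479,.0267]);r=.08
def pose(a,z):
    a=np.radians(a);return [*(st+r*np.array([np.cos(a),np.sin(a)])),z],down(a+np.pi/2)
def pose2(a,z): p,_=pose(a,z);return p,down(np.radians(a-90))
best=None
for f in(pose,pose2):
    qs=[robot.ik(*f(a,z)) for a,z in((188,.2),(188,.01),(230,.01),(278,.01),(278,.2))]
    print([None if q is None else np.round(q,2) for q in qs])
    if all(q is not None for q in qs):
        m=max(abs(q[5]) for q in qs)
        if best is None or m<best[0]:best=(m,f)
f=best[1]
robot.close(10)
robot.goto(*f(188.4,.22))
p,o=f(188.4,.01)
print("down hit",robot.servo_line(p,o,feed=.12,force_limit=8),robot.get_state()["tcp_pos"])
for a in np.arange(192,286,4.):
    p,o=f(a,.01)
    hit=robot.servo_line(p,o,feed=.06,force_limit=8)
    s=robot.get_state()
    if hit or a>262: print(a,hit,s["force"].round(1),s["tcp_pos"].round(4))
    if hit:break
d=s["tcp_pos"][:2]-st; print("finger angle",np.degrees(np.arctan2(d[1],d[0]))%360)
robot.pause(.3)
p,o=f(a-12,.01);robot.servo_line(p,o,feed=.06)
p,o=f(a-12,.25);robot.servo_line(p,o,feed=.2)
robot.open_gripper()
print(robot.get_state()["t"])
E
python3 leg.py
```

```text
[array([ 0.01,  0.12,  2.12, -0.  ,  0.9 ,  1.44]), array([ 0.01,  0.53,  2.22, -0.  ,  0.39,  1.44]), array([-0.11,  0.55,  2.16, -0.  ,  0.43,  0.59]), array([-0.13,  0.6 ,  2.02, -0.  ,  0.53, -0.27]), array([-0.13,  0.26,  1.94, -0.  ,  0.95, -0.27])]
[array([ 0.01,  0.12,  2.12, -0.  ,  0.9 , -1.7 ]), array([ 0.01,  0.53,  2.22, -0.  ,  0.39, -1.7 ]), None, None, None]
down hit False [0.40023207 0.01502007 0.01041578]
264.0 False [ 0.  -0.8 -0.4] [ 0.4707 -0.0528  0.01  ]
268.0 False [-0.9 -0.9  0.2] [ 0.4763 -0.0532  0.01  ]
272.0 False [ 0.4  0.5 -0.5] [ 0.4819 -0.0532  0.01  ]
276.0 False [-5.  -2.9  3.3] [ 0.4852 -0.0529  0.0097]
280.0 False [-15.9  -9.5  12.6] [ 0.4861 -0.0525  0.0093]
284.0 False [-29.1 -18.8  23.6] [ 0.4867 -0.052   0.0089]
finger angle 275.60929207400414
16.6333
```

```bash
cat > cup.py <<'E'
from h import *
c=[.3892,.4195]
o=down(np.radians(30))
q=robot.ik([*c,.04],o);print(q)
if q is None or abs(q[5])>2: o=down(np.radians(210));print(robot.ik([*c,.04],o))
robot.goto([*c,.25],o)
robot.servo_line([*c,.04],o,feed=.15,force_limit=6)
print(robot.get_state()["tcp_pos"]);robot.close(8);s=robot.get_state();print(s["grip_width"]*88,s["grasp_force"])
robot.servo_line([*c,.27],o,feed=.2)
t=[.43,-.38];robot.goto([*t,.27],down(np.radians(90)) if robot.ik([*t,.27],down(np.radians(90))) is not None else o)
print(robot.get_state()["grip_width"]*88)
robot.servo_line([*t,.05],feed=.2,force_limit=6)
robot.open_gripper();robot.servo_line([*t,.28],feed=.25)
print(robot.get_state()["t"])
T=robot.get_image("top");S=robot.get_image("side");save(T,"t1.png");save(S,"s1.png")
import pickle;pickle.dump((T,S),open("p1.pkl","wb"))
E
python3 cup.py
```

```text
[ 8.02051162e-01  6.12308927e-01  1.84026865e+00 -4.44089210e-16
  6.89015078e-01  2.78452386e-01]
[0.38963495 0.41995032 0.04078058]
46.91105478384311 7.999750971794128
46.89151991545626
27.875
```

View pics/t1.png

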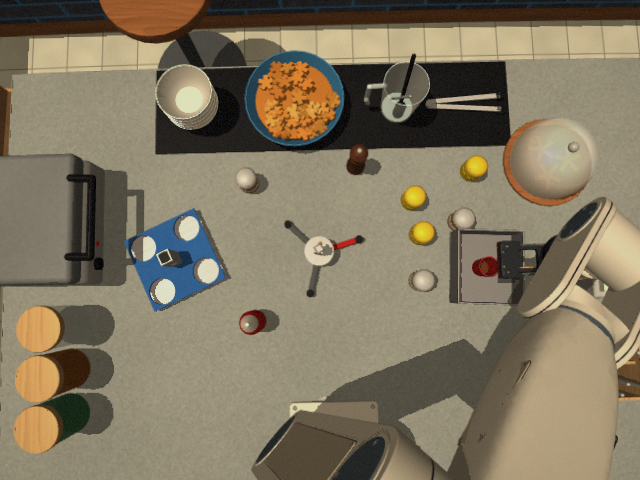

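The picture shows the red leg out at (360,240) and the cup in the tub at (485,266). One shaker has been knocked to (462,218). Next is the caddy.

```bash
cat > cad.py <<'E'
from h import *
c=[.468,.3912];st=[.4787,.0268];y0=np.radians(24.3);y1=np.radians(-13.2)
robot.goto([*c,.25],down(y0))
robot.servo_line([*c,.075],feed=.15,force_limit=8)
print(robot.get_state()["tcp_pos"])
robot.close(55);s=robot.get_state();print(s["grip_width"]*88,s["grasp_force"])
robot.servo_line([*c,.275],feed=.12)
print("lifted",(robot.get_state()["force"]).round(1),robot.get_state()["grip_width"]*88)
m=[.47,.21,.275];robot.servo_line(m,down((y0+y1)/2),feed=.2);robot.servo_line([*st,.275],down(y1),feed=.2)
robot.servo_line([*st,.225],feed=.1);robot.pause(.4)
s=robot.get_state();print(s["tcp_pos"],s["force"].round(2),s["t"])
T=robot.get_image("top");S=robot.get_image("side");save(T,"t2.png");save(S,"s2.png")
for n,p in(("T",T),("S",S)):
    C=cloud(p);mm=(np.hypot(C[...,0]-st[0],C[...,1]-st[1])<.16)&(C[...,2]>.168)&(C[...,2]<.184)
    b=p["pixels"].astype(int);mm&=(b[...,2]>b[...,0]+25)
    P=C[mm];r=cv2.minAreaRect((P[:,:2]*1000).astype(np.float32));print(n,len(P),P[:,2].mean(),r)
E
python3 cad.py
```

```text
[0.46856814 0.39161406 0.07588844]
30.066153782810808 54.99993145465851
lifted [ 0.3  0.3 -4.6] 29.73840317929084
[0.47885244 0.02676098 0.22531082] [ 0.16  0.52 -4.19] 37.9333
T 556 0.17736473767653005 ((478.74139404296875, 26.739593505859375), (195.42474365234375, 195.47874450683594), 76.5582504272461)
S 3696 0.1759938985799769 ((477.917236328125, 26.10418701171875), (201.01736450195312, 197.85238647460938), 76.78388977050781)
```

```bash
cat > ins.py <<'E'
from h import *
s=robot.get_state();xy=np.array([.4787,.0268]);f0=s["force"].copy();o=down(np.radians(-13.2))
robot.servo_line([*xy,.197],o,feed=.08,force_limit=10)
z=.197
for i in range(60):
    z=max(z-.003,.126)
    robot.servo_line([*xy,z],o,feed=.03,force_limit=25)
    s=robot.get_state();df=s["force"]-f0
    print(round(z,3),s["tcp_pos"].round(4),df.round(1),s["moment"].round(2))
    if df[2]>30 or z<=.1265:break
    if df[2]>8 and s["tcp_pos"][2]>.134: 
        xy=xy+np.clip(df[:2]*1e-4,-.0008,.0008)
    if s["tcp_pos"][2]-z>.006: break
print(robot.get_state()["t"])
E
python3 ins.py
```

```text
0.194 [0.4788 0.0268 0.1942] [-0.7 -1.6  0.5] [-0.03 -0.03 -0.01]
0.191 [0.4786 0.0268 0.1909] [-0.6 -1.3  1.4] [ 0.01 -0.05 -0.02]
0.188 [0.4785 0.0268 0.1878] [ 0.2 -0.6 -0.7] [-0.06 -0.04 -0.01]
0.185 [0.4785 0.0268 0.1848] [-0.1 -1.   0.7] [-0.02 -0.12  0.01]
0.182 [0.4788 0.0268 0.1819] [-0.4 -2.3  0.9] [-0.01 -0.19  0.02]
0.179 [0.4791 0.0268 0.179 ] [ 1.1 -0.9  0.9] [-0.14 -0.51  0.02]
0.176 [0.479  0.0268 0.176 ] [ 2.7 -1.2  0.3] [-0.05 -0.8   0.04]
0.173 [0.4789 0.0268 0.1729] [ 3.9 -1.5 -0.5] [-0.06 -1.02 -0.  ]
0.17 [0.4789 0.0268 0.1698] [ 4.2 -1.5 -0.7] [-0.12 -1.26  0.01]
0.167 [0.4787 0.0267 0.1667] [ 5.5 -2.5 -1.3] [-0.28 -1.39  0.04]
0.164 [0.4787 0.0268 0.1635] [ 5.  -1.3 -3.1] [-0.05 -1.43  0.02]
0.161 [0.4786 0.0268 0.1605] [ 5.2 -0.9 -2.7] [-0.12 -1.42  0.02]
0.158 [0.4786 0.0268 0.1575] [ 4.7 -1.1 -3.2] [-0.07 -1.43  0.01]
0.155 [0.4786 0.0268 0.1545] [ 5.7 -1.  -3. ] [-0.06 -1.33  0.01]
0.152 [0.4786 0.0268 0.1514] [ 4.8 -1.6 -3.5] [-0.06 -1.32  0.02]
0.149 [0.4786 0.0268 0.1485] [ 5.2 -0.7 -3.1] [-0.14 -1.37  0.01]
0.146 [0.4786 0.0268 0.1455] [ 5.2 -0.5 -3.3] [-0.03 -1.31  0.03]
0.143 [0.4786 0.0268 0.1425] [ 5.5 -1.1 -2.7] [-0.12 -1.28 -0.04]
0.14 [0.4786 0.0268 0.1395] [ 6.6 -1.9 -3.6] [-0.13 -1.25  0.01]
0.137 [0.4781 0.0268 0.1363] [ 5.4 -0.1 -4.4] [-0.08 -1.14  0.06]
0.134 [0.4779 0.0268 0.1328] [  7.5  -1.9 -14. ] [-0.13 -1.58  0.02]
0.131 [0.478  0.0267 0.1306] [ 2.6 -1.5 -1.3] [-0.18 -0.62 -0.  ]
0.128 [0.4781 0.0268 0.1297] [-6.1 -1.3 23.7] [-0.05  0.97  0.05]
0.126 [0.4782 0.0268 0.1297] [-14.   -1.5  49. ] [-0.15  2.43  0.05]
44.5333
```

It bottomed near the expected height, after a jump in force that looks like the button popping. I'll release and check.

```bash
cat > chk.py <<'E'
from h import *
robot.servo_line([.4787,.0268,.13],feed=.03);robot.open_gripper()
robot.servo_line([.4787,.0268,.27],feed=.2)
robot.goto([.45,-.25,.3],down(np.radians(-60)))
T=robot.get_image("top");S=robot.get_image("side");save(T,"t3.png");save(S,"s3.png")
import pickle;pickle.dump((T,S),open("p3.pkl","wb"))
print(robot.get_state()["t"])
for n,p in(("T",T),("S",S)):
    C=cloud(p);b=p["pixels"].astype(int)
    mm=(np.hypot(C[...,0]-.479,C[...,1]-.027)<.16)&(C[...,2]>.07)&(C[...,2]<.092)&(b[...,2]>b[...,0]+25)
    P=C[mm];A=np.c_[P[:,:2]-[.479,.027],np.ones(len(P))];print(n,"deck plane",np.linalg.lstsq(A,P[:,2],rcond=None)[0].round(4),cv2.minAreaRect((P[:,:2]*1000).astype(np.float32)))
    for u in robot.recognise(p,"shaker0"):print(n,round(u["score"],2),[round(a*b) for a,b in zip(u["extent"],[640,480]*2)])
    sh=[(.663,.204),(.555,-.33),(.401,-.222)]
    for x in sh:
        m=(np.hypot(C[...,0]-x[0],C[...,1]-x[1])<.06)&(C[...,2]>.045)&(C[...,2]<.08)&(b[...,2]>.5*b[...,0])
        Q=C[m]
        if len(Q):print("sh",len(Q),((Q.min(0)+Q.max(0))/2)[:2].round(4),cv2.minAreaRect((Q[:,:2]*1000).astype(np.float32)))
big=cv2.resize(S["pixels"][180:330,220:420],None,fx=4,fy=4,interpolation=cv2.INTER_CUBIC);cv2.imwrite("pics/s3c.png",big[...,::-1])
E
python3 chk.py
```

```text
47.8583
T deck plane [-0.0005  0.0007  0.0822] ((478.077392578125, 26.63056182861328), (196.27818298339844, 195.89419555664062), 76.68821716308594)
T 0.77 [410, 268, 23, 26]
T 0.75 [444, 209, 31, 22]
T 0.75 [461, 157, 27, 20]
T 0.71 [236, 169, 24, 23]
T 0.68 [408, 219, 28, 24]
T 0.67 [398, 184, 27, 29]
sh 395 [0.6638 0.2034] ((663.1220703125, 203.56961059570312), (52.22138214111328, 52.51384735107422), 43.27365493774414)
sh 456 [ 0.5374 -0.3281] ((536.6217651367188, -325.3609619140625), (49.871437072753906, 79.74118041992188), 81.00696563720703)
sh 411 [ 0.4018 -0.2226] ((401.6075744628906, -222.4054412841797), (52.923187255859375, 50.96765899658203), 87.0772476196289)
S deck plane [-0.0006 -0.0032  0.0808] ((476.7112121582031, 25.447288513183594), (202.51611328125, 197.0301513671875), 76.53668975830078)
S 0.94 [354, 167, 30, 36]
S 0.85 [274, 170, 25, 31]
S 0.81 [225, 303, 24, 34]
S 0.78 [305, 138, 18, 31]
S 0.73 [273, 207, 109, 93]
S 0.67 [316, 167, 19, 32]
S 0.62 [262, 127, 17, 29]
sh 516 [0.6625 0.205 ] ((662.46142578125, 205.23483276367188), (54.155731201171875, 52.55240249633789), 31.162290573120117)
sh 411 [ 0.5369 -0.3363] ((539.7799072265625, -329.69073486328125), (69.299072265625, 66.41543579101562), 15.473861694335938)
sh 318 [ 0.4006 -0.2194] ((400.1651611328125, -219.52923583984375), (52.41558837890625, 52.37838363647461), 2.2597994804382324)
```

View pics/s3c.png

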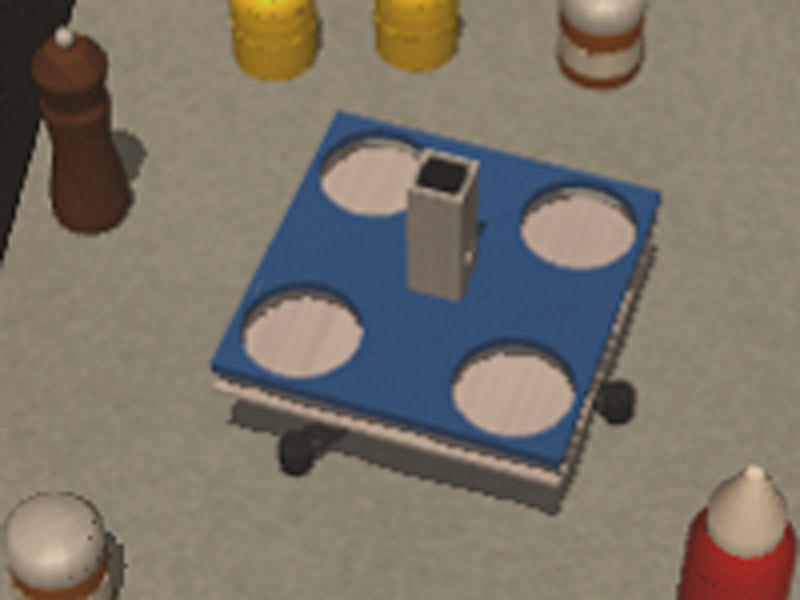

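View pics/t3.png

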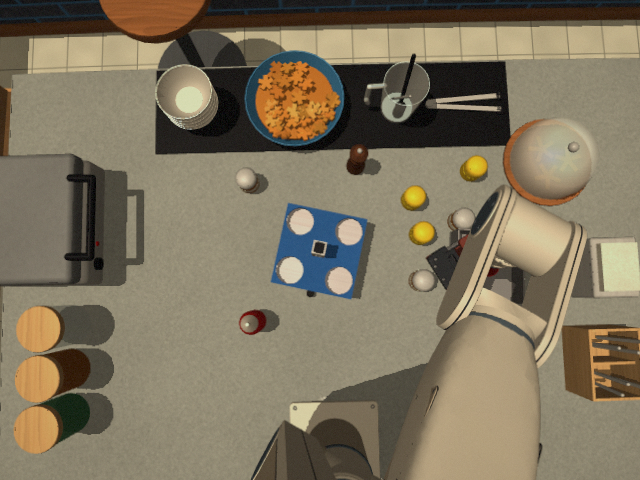

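The caddy is home: the deck is level at 0.081 m and yaw is -13.3°. The top view shows wells at (301,221), (350,231), (291,270) and (340,281). I'll locate the knocked shaker precisely and place all three.

```bash
cat > shk.py <<'E'
from h import *
import sys,pickle
ctr=np.array([.478,.0266]);a=np.radians(-13.3);Rz=np.array([[np.cos(a),-np.sin(a)],[np.sin(a),np.cos(a)]])
W=[ctr+Rz@np.array(v)*.06 for v in((1,1),(1,-1),(-1,1),(-1,-1))]
WA=[a+np.radians(t) for t in(45,-45,135,-135)]   # radial directions
def fit(p,x,r=.04):
    C=cloud(p);b=p["pixels"].astype(int)
    m=(np.hypot(C[...,0]-x[0],C[...,1]-x[1])<r)&(C[...,2]>.045)&(C[...,2]<.08)&(b[...,2]>.5*b[...,0])
    Q=C[m];return cv2.minAreaRect((Q[:,:2]*1000).astype(np.float32))
def best_down(p,yaw):
    c=[]
    for y in(yaw,yaw+np.pi):
        q=robot.ik(p,down(y))
        if q is not None:c.append((abs(q[5]),y))
    return down(min(c)[1])
def move(xy,yaw,k,z=.033):
    o=best_down([*xy,z],yaw);robot.goto([*xy,.2],o)
    print("down hit",robot.servo_line([*xy,z],o,feed=.15,force_limit=8))
    robot.close(25);s=robot.get_state();print("grip",s["grip_width"]*88,s["tcp_pos"].round(4))
    robot.servo_line([*xy,.26],o,feed=.2)
    o2=best_down([*W[k],.1],WA[k]+np.pi/2)
    robot.goto([*W[k],.26],o2);s=robot.get_state();print("held",s["grip_width"]*88)
    robot.servo_line([*W[k],.115],o2,feed=.2,force_limit=15)
    h=robot.servo_line([*W[k],z+.059-.001],o2,feed=.05,force_limit=5);s=robot.get_state()
    print("placed",h,s["tcp_pos"].round(4),s["force"].round(1))
    robot.open_gripper();robot.servo_line([*W[k],.26],o2,feed=.25);print("t",robot.get_state()["t"])
E
python3 - <<'E'
from shk import *
T1,S1=pickle.load(open("p1.pkl","rb"))
for p in(T1,S1):print(fit(p,(.553,-.332)))
move((.4008,-.2205),np.radians(0),1)
T=robot.get_image("top");S=robot.get_image("side");save(T,"t4.png");save(S,"s4.png");pickle.dump((T,S),open("p4.pkl","wb"))
for p in(T,S):
  for x in((.553,-.332),(.663,.204)):print(fit(p,x))
  C=cloud(p);m=(np.hypot(C[...,0]-W[1][0],C[...,1]-W[1][1])<.04)&(C[...,2]>.1)&(C[...,2]<.14);Q=C[m];print("well1",W[1],Q[:,2].max(),cv2.minAreaRect((Q[:,:2]*1000).astype(np.float32)))
E
```

```text
((547.34228515625, -327.5447082519531), (52.04206085205078, 58.110023498535156), 84.2774887084961)
((546.9364013671875, -326.1487121582031), (51.4738655090332, 58.509765625), 80.69615936279297)
down hit False
grip 53.71362791532723 [ 0.401  -0.2206  0.0332]
held 53.89026020910593
placed True [ 0.5227 -0.0457  0.0911] [ 0.5 -0.6  5.4]
t 55.8833
((547.2169189453125, -328.1766357421875), (52.73888397216797, 58.27006912231445), 86.11092376708984)
((662.9755859375, 203.1194610595703), (51.911643981933594, 53.08465576171875), 39.42417907714844)
well1 [ 0.52258775 -0.04559372] 0.1374055958585112 ((514.4259033203125, -35.91923522949219), (49.57300567626953, 20.153318405151367), 31.66584014892578)
((543.7130126953125, -326.53936767578125), (60.37749099731445, 49.769344329833984), 7.596755027770996)
((662.651611328125, 204.56118774414062), (52.81825256347656, 54.12535095214844), 62.98025894165039)
well1 [ 0.52258775 -0.04559372] 0.13527968605447138 ((521.6971435546875, -47.191917419433594), (52.1490364074707, 51.58059310913086), 3.9154069423675537)
```

Run:
```python
from shk import *
T,S=pickle.load(open("p4.pkl","rb"))
for p in(T,S):
    C=cloud(p);b=p["pixels"].astype(int)
    m=(np.hypot(C[...,0]-.55,C[...,1]+.328)<.04)&(C[...,2]>.045)&(C[...,2]<.08)&(b[...,2]>.5*b[...,0])&(C[...,0]>.523)
    Q=C[m];print("C",cv2.minEnclosingCircle((Q[:,:2]*1000).astype(np.float32)),Q[:,0].max(),Q[:,0].min())
move((.6628,.2038),np.radians(-45),0)
T=robot.get_image("top");S=robot.get_image("side");save(T,"t5.png");save(S,"s5.png");pickle.dump((T,S),open("p5.pkl","wb"))
```

```text
C ((546.522705078125, -328.4041442871094), 29.82291603088379) 0.5762122655658344 0.5237072372912092
C ((547.382080078125, -327.20697021484375), 28.63968849182129) 0.5749740572991267 0.5233408287298632
down hit False
grip 53.734639817203565 [0.6629 0.2038 0.0331]
held 53.91461420458934
placed True [0.5505 0.0713 0.0906] [-0.2  0.8  6.6]
t 64.3583
```

Run:
```python
import cv2,numpy as np
a=cv2.imread("pics/t5.png")[140:320,260:540];cv2.imwrite("pics/t5c.png",cv2.resize(a,None,fx=2.8,fy=2.8,interpolation=cv2.INTER_CUBIC))
```

```text
(no output)
```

View pics/t5c.png

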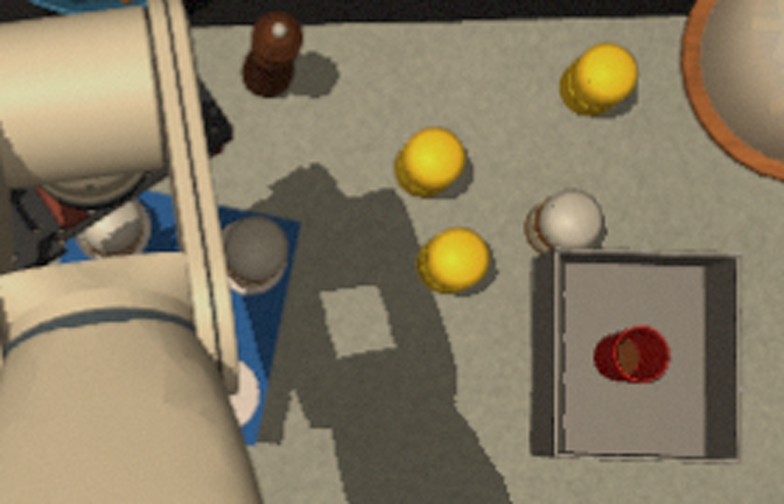

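Two shakers sit in their wells. The third is at crop (570,220), against the tub wall with about 4 mm clearance, so I'll grip it along y.

```bash
python3 - <<'E'
from shk import *
robot.goto([.549,-.328,.26],best_down([.549,-.328,.26],np.radians(90)))
move((.549,-.328),np.radians(90),3)
robot.goto([.35,-.45,.35],down(np.radians(-60)));robot.pause(.5)
T=robot.get_image("top");S=robot.get_image("side");save(T,"t6.png");save(S,"s6.png")
for n,p in(("T",T),("S",S)):
    C=cloud(p);b=p["pixels"].astype(int)
    for k in(0,1,2,3):
        m=(np.hypot(C[...,0]-W[k][0],C[...,1]-W[k][1])<.04)&(C[...,2]>.105)&(C[...,2]<.14);Q=C[m]
        if len(Q)>5:print(n,k,W[k].round(4),Q[:,2].max().round(4),cv2.minAreaRect((Q[:,:2]*1000).astype(np.float32)))
    mm=(np.hypot(C[...,0]-.478,C[...,1]-.027)<.16)&(C[...,2]>.07)&(C[...,2]<.092)&(b[...,2]>b[...,0]+25)
    P=C[mm];A=np.c_[P[:,:2]-[.478,.027],np.ones(len(P))];print(n,"deck",np.linalg.lstsq(A,P[:,2],rcond=None)[0].round(4))
    tip=[.478+.106*np.cos(np.radians(286.7)),.0266+.106*np.sin(np.radians(286.7)),.02];print("tip exp px",proj(p,tip))
E
python3 - <<'E'
import cv2
a=cv2.imread("pics/s6.png")[100:320,220:440];cv2.imwrite("pics/s6c.png",cv2.resize(a,None,fx=2.7,fy=2.7,interpolation=cv2.INTER_CUBIC))
E
```

```text
down hit False
grip 53.94111183851727 [ 0.5493 -0.3283  0.0333]
held 53.679798574404465
placed True [ 0.4057 -0.0181  0.0918] [-1.1  0.   8.5]
t 73.65
T 0 [0.5502 0.0712] 0.1364 ((550.46044921875, 71.7740478515625), (51.432518005371094, 53.287986755371094), 88.59490203857422)
T 1 [ 0.5226 -0.0456] 0.1369 ((523.7752685546875, -48.49476623535156), (51.447723388671875, 52.7056999206543), 88.94258880615234)
T 3 [ 0.4058 -0.018 ] 0.1363 ((406.78790283203125, -17.217010498046875), (50.661109924316406, 50.521080017089844), 88.6093521118164)
T deck [-0.0007  0.0023  0.0822]
tip exp px [[359.15588305 238.82485872]]
S 0 [0.5502 0.0712] 0.1351 ((548.2277221679688, 73.97925567626953), (52.895469665527344, 50.93773651123047), 5.362241268157959)
S 1 [ 0.5226 -0.0456] 0.1357 ((521.4073486328125, -46.15414047241211), (52.0521354675293, 53.05631637573242), 20.18476676940918)
S 3 [ 0.4058 -0.018 ] 0.1387 ((404.30682373046875, -14.816814422607422), (53.01115036010742, 50.968929290771484), 6.425654411315918)
S deck [-0.0021 -0.0066  0.081 ]
tip exp px [[320.96053573 231.24617781]]
```

View pics/s6c.png

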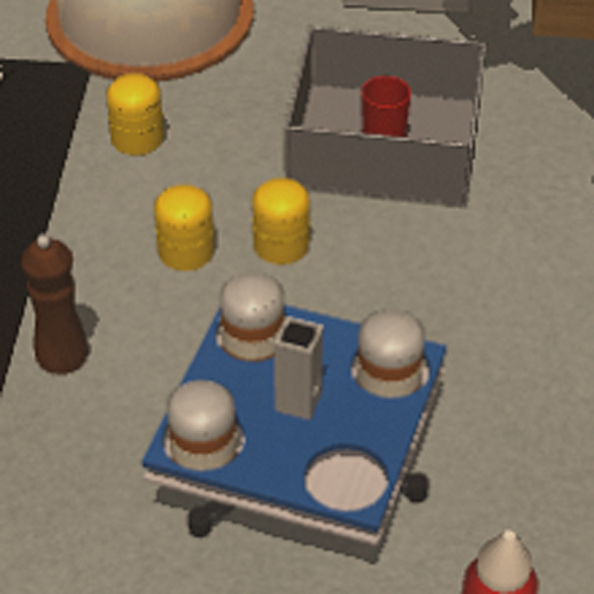

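View pics/t6.png

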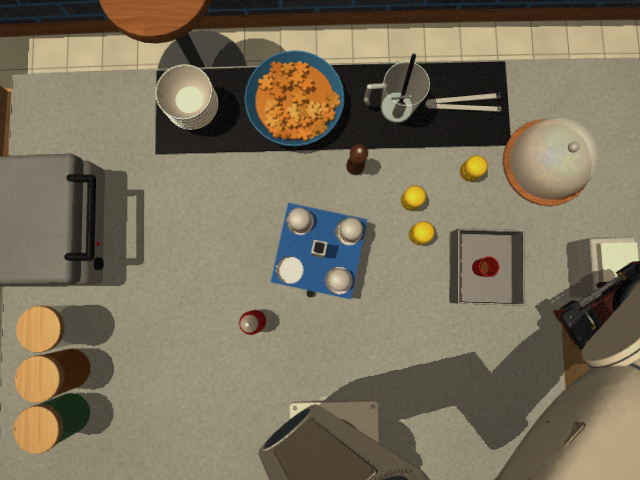

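The three amber shakers stand in wells at (300,221), (350,231) and (340,281). The cup is in the tub, the yellow look-alikes haven't moved, and the leg tip seen earlier at (360,240) matches the expected stop at (359,239). I'm handing it in.

```bash
python3 -c "
from h import *
print(robot.get_state()['force'].round(1));print(robot.job_done())"
```

```text
[-0.2  0.7 -0.7]
the job is handed in; nothing more can be done
None
```

I handed the job in at about 75 s of robot time: red leg at its stop, caddy fully home, used cup in the tub, and all three shakers upright in wells; no verdict came back, and I judged the button's pop from the force drop and the level caddy, not from seeing it.

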